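# Pop open the tile-holding case

## Task

The painted tile in the wide clamshell case has dried: press the round release button on the front ledge of that case so that its lid springs fully open to its stop, then move clear and leave it standing open. Leave the narrow case with the solid lid shut.

Things in the scene. Friction and masses are not known exactly. Their poses are not given: they have to be found in the camera images.
- wide_button_top (a point): Centre of the top of the wide case's release button: upright black cylinder 28 mm across, top 56 mm above the bench, 12 mm out of a 36 mm wide collar; it is pressed straight down. Axes are the case's: z up, x level from button to lid and hinge. The lid's front edge is 40 mm from here (catch housing between, top 46.5 mm above the bench), the case's front end 24 mm, the hinge line 152 mm.
- wide_button (a joint): Travel of that button in m: 0 is up, 0.006 fully down. A spring pushes it back: 1.2 N at the start, 4 N fully down. The catch lets go of the lid at about 0.004. Both cases are fixed to the bench, 176 mm long, each turned a little; which is on which side varies. Loose jars up to 60 mm high stand beside and between them.
- wide_lid (a joint): Opening of the wide case's lid in rad: 0 shut and latched, 1.75 fully open at its stop, 10 degrees past upright. An aluminium frame 130 mm wide, 112 mm long, 12 mm thick, on a grey tray 34 mm high; a blue and white tile shows through its window. Once unlatched, its spring swings it up and away from the button in about 1 to 2 s and holds it there (top 146 mm above the bench).
- narrow_lid (a joint): Opening of the other, narrow case's lid in rad: 0 shut and latched; it must stay shut. This case is 76 mm wide with a solid ribbed aluminium lid and no window; it has the same length, height, ledge, button and spring action as the wide one.

How it is judged:
On the way:
1. the wide case's release button is pressed down (value of joint wide_button above 0.0033 m), for 0.02 s.
At the end, for the whole second after the job is handed in: The wide case's lid stands open at rest within 10 degrees of its stop (1.57 rad or more), its button is back up (less than 2 mm down), and the narrow case's lid is still shut (under 0.1 rad) (value of joint wide_lid above 1.57 rad and velocity of joint wide_lid below 0.1 rad/s and value of joint wide_button below 0.002 m and value of joint narrow_lid below 0.1 rad); the robot touches nothing.
It fails at once if the narrow case's lid comes open (value of joint narrow_lid above 0.1 rad).
It also fails if it takes over 32 s, if anything falls off the work surface, if the arm or the gripper's body presses on something with over 40 N, if the wrist force passes 120 N, or if a joint passes its speed limit or range.

## Robot

A 7-joint arm with a two-finger parallel gripper is mounted at the origin on the work surface. World frame = base frame: x ahead of the robot, y to its left, z up, the work surface at z = 0. Lengths are in m, angles in rad, forces in N, time in s.
With the tool pointing down it reaches from about 0.425 to 0.875 m from the base axis. Payload 4.7 kg.
Tool frame: the origin (TCP) lies on the front face of the gripper's body, between the roots of the fingers; the fingertips stand robot.nose_length ahead of it and the grasp point (between the pads) lies 51 mm ahead of it (robot.nose_length is the distance from the TCP to the fingertips, in m); z points along the fingers, y is the direction in which the jaws open and shut (so a half turn about z gives the same grasp; the last joint's range is limited). The gripper opens to 87 mm and grips with 3 to 60 N. Pads are 19 mm wide; open, the fingers measure 117 mm over their backs; the gripper's body (75 mm by 190 mm) begins 51 mm behind the grasp point.
Start: joints at [1.296, 0.321, -0.07, 1.45, 0.023, 1.371, -0.057], TCP at [0.185, -0.623, 0.292] pointing down, gripper open.
Joint ranges: [-2.86, 2.86], [-0.3, 2.09], [-1.38, 1.24], [0.06, 2.45], [-1.56, 4.7], [0.09, 2.05], [-2.69, 2.69]. Speed limits (rad/s): [2.57, 2.57, 3.14, 3.14, 3.14, 3.14, 3.14].

## Interface

Orientations are given as a rotation vector (axis times angle).
In Python, from station import sensors, capture, robot gives the robot as it stands.
- The arm moves only by the tool drive_tool, never from a script. Its argument "moves" is a list of rows, each an object with "linear": the shift along the tool's x, y, z each as a share of 100 mm, from -1 to 1, a list of three; "twist": the turn, a rotation vector about the tool's x, y, z each as a share of 180 degrees, from -1 to 1, a list of three; "jaw": the opening, from 0 (shut) to 1 (fully open). A call has 1 to 10 rows; each row shifts and turns the pose as measured when the row begins, along the tool's axes as they then stand; what a row does not reach is not made up. A row lasts 1/10 s, in which the tool goes at most 50 mm and 8.59 degrees, less where a joint would pass 70% of its speed; a pose out of reach is approached as far as the arm can. A call with a number of a shift or a turn outside -1 to 1 is refused whole. A call with a gripper value outside its range is refused whole. The fingers move at their own pace and stop on an object; "squeeze" is the grip in N (left out, the last holds). Time passes only in rows, so rows that do not move let the fingers close. It gives the time, the measured TCP pose, the force and the opening at its end, in the units of the state.
- sensors.state(): the state, without advancing time (a new reading comes with each control period).
- capture(name): name is "scene" or "side" or "wrist"; returns a dict with "img" (420x560x3 uint8, red, green, blue), "fx", "fy", "cx", "cy" (pixels), "world_from_camera" (4x4, takes a point from camera to world coordinates). Camera axes: x right, y up, looking along -z (the intrinsics and any distortion apply to the point x, -y, -z); pixel columns grow to the right and rows downward; lengths in m; the calibration is good to about 2 mm. A picture is of the moment at which its call begins. There is no depth.
- robot.job_done(): hands the job in, once; it reports no verdict.
The state is a dict: "time": time; "q": joint angles; "dq": joint speeds; "joint_efforts": joint torques, N m; "position": TCP position; "orientation": TCP orientation; "wrist_force": force on the tool from outside, world axes, zero at the start; "ft_torque": the same for the moment, N m; "grip_width": finger opening in m.
Only numpy, scipy, OpenCV 4.12 (cv2) and the standard library are available. Lean on these libraries where they do the work, as an engineer would, in place of code of your own. Each camera call takes 0.05 s, during which the arm holds its last target. There are 200 camera calls.

## Working session

There is one attempt and no reset: what is moved stays moved. The work goes in short steps, Python scripts to look and compute and a tool call to move; the robot and the scene stay as the last step left them, time stands still between calls to the robot, and variables do not carry over. Pictures are saved under pics/ and viewed, about 8 in all and at most 12, crops included, and the job is handed in when it is done.

Besides the shell and the picture viewer there is one more tool, called as a command line: name --argument value ..., lists and objects as JSON in quotes. drive_tool: Moves the arm, as the interface text tells. Shift numbers are shares of 100 mm and turn numbers shares of 180 degrees, none past 1 either way. Its arguments: {"type":"object","properties":{"moves":{"type":"array","items":{"type":"object","properties":{"linear":{"type":"array","items":{"type":"number"}},"twist":{"type":"array","items":{"type":"number"}},"jaw":{"type":"number"}}}},"squeeze":{"type":"number"}},"required":["moves"]}

```bash
mkdir -p pics; ls; cat > h.py <<'E'
import numpy as np, cv2, pickle
from station import sensors, capture, robot
def snap(n,f):
    c=capture(n); pickle.dump(c,open(f'pics/{f}.pkl','wb')); cv2.imwrite(f'pics/{f}.png',c['img'][...,::-1]); return c
def load(f): return pickle.load(open(f'pics/{f}.pkl','rb'))
def ray(c,u,v):
    T=c['world_from_camera']; p=np.array([[[u,v]]],float)
    K=np.array([[c['fx'],0,c['cx']],[0,c['fy'],c['cy']],[0,0,1]])
    x,y=cv2.undistortPoints(p,K,np.array(c.get('dist',np.zeros(5)),float))[0,0]
    return T[:3,3],T[:3,:3]@np.array([x,-y,-1.])
def onz(c,u,v,z):
    o,d=ray(c,u,v); return o+d*(z-o[2])/d[2]
def proj(c,P):
    T=c['world_from_camera']; q=T[:3,:3].T@(np.array(P)-T[:3,3]); return c['cx']+c['fx']*q[0]/-q[2], c['cy']-c['fy']*q[1]/-q[2]
E
python3 - <<'E'
from h import *
s=sensors.state();print(s,robot.nose_length)
for n in('scene','side','wrist'):
    c=snap(n,n+'0');print(n,[k for k in c],np.round(c['world_from_camera'],3).tolist(),c['fx'],c['cx'],c['cy'])
a=np.hstack([cv2.imread(f'pics/{n}0.png') for n in('scene','side')]);cv2.imwrite('pics/a.png',cv2.resize(a,(800,300)))
E
```

```text
pics
{'time': 0.0, 'q': array([ 1.29610445,  0.32181374, -0.07006355,  1.45168086,  0.02266057,
        1.37079816, -0.05693723]), 'dq': array([ 4.54545745e-04,  2.53547274e-03, -1.77259795e-03, -9.49152058e-04,
        5.53688090e-05,  1.38112003e-03,  5.20040828e-04]), 'joint_efforts': array([-6.21892536e-05, -4.91287315e+01, -4.04046820e-01, -3.12527740e+01,
       -6.38960791e-02,  4.39319573e-02,  1.97041736e-04]), 'position': array([ 0.18492498, -0.62269788,  0.29116432]), 'orientation': array([-3.10705704e+00, -4.51767692e-01,  6.87187280e-04]), 'wrist_force': array([0.06055917, 0.30748654, 0.28903918]), 'ft_torque': array([ 0.00344796, -0.01744857,  0.03263532]), 'grip_width': 0.08688559831772084} 0.0697
scene ['img', 'fx', 'fy', 'cx', 'cy', 'world_from_camera'] [[-0.702, -0.434, 0.565, 1.049], [0.712, -0.409, 0.571, 0.462], [-0.016, 0.803, 0.596, 0.573], [0.0, 0.0, 0.0, 1.0]] 429.4039256617558 275.2836947965558 208.30990578967604
side ['img', 'fx', 'fy', 'cx', 'cy', 'world_from_camera'] [[0.876, 0.368, -0.312, 0.323], [-0.482, 0.647, -0.591, -0.534], [-0.016, 0.668, 0.744, 0.765], [0.0, 0.0, 0.0, 1.0]] 479.6836872573987 281.1936538403702 208.3524615307
wrist ['img', 'fx', 'fy', 'cx', 'cy', 'world_from_camera'] [[0.284, 0.929, 0.235, 0.249], [-0.959, 0.276, 0.068, -0.604], [-0.002, -0.245, 0.97, 0.385], [0.0, 0.0, 0.0, 1.0]] 330.81041543068517 277.4607984712691 205.4735717037647
```

View pics/scene0.png

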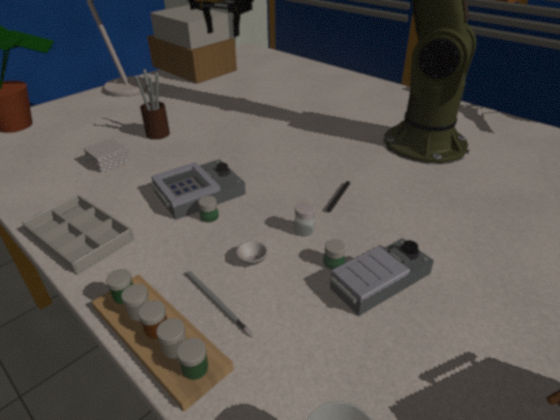

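View pics/side0.png

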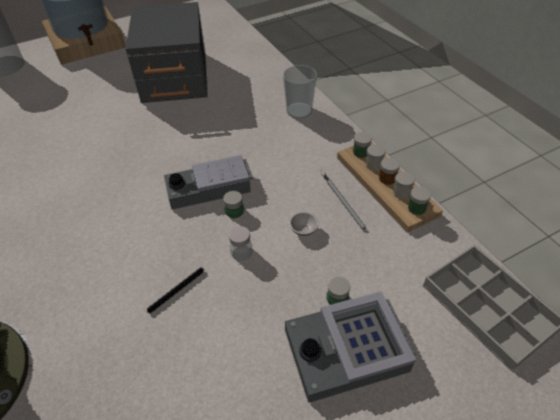

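The scene view shows the wide case at about (198,188), with its button near (222,170). In the side view the wide case is at about (355,345), button near (311,347). The narrow case is at about (382,272) in scene and (207,180) in side. Next I measure the button in both views.

```bash
python3 - <<'E'
from h import *
out=[];R=[]
for f,(u,v) in(('side0',(311,348)),('scene0',(222,170))):
    c=load(f);r=28;g=cv2.cvtColor(c['img'],cv2.COLOR_RGB2GRAY)[v-r:v+r,u-r:u+r]
    for t in(20,28,36,45):
        n,l,st,ce=cv2.connectedComponentsWithStats((g<t).astype(np.uint8))
        if n<2: continue
        i=1+np.argmax(st[1:,4]);print(f,t,st[i],ce[i]+[u-r,v-r],onz(c,*(ce[i]+[u-r,v-r]),.05).round(4))
    k=c['img'][v-r:v+r,u-r:u+r,::-1];out.append(cv2.resize(np.clip(k*1.8,0,255).astype(np.uint8),(400,400),interpolation=cv2.INTER_CUBIC))
cv2.imwrite('pics/crop.png',np.hstack(out))
E
```

```text
side0 20 [ 19  19  19  20 251] [310.8247012  348.61752988] [ 0.5192 -0.2513  0.05  ]
side0 28 [ 19  19  19  23 324] [310.86728395 349.7962963 ] [ 0.5183 -0.2531  0.05  ]
side0 36 [ 18  19  21  24 380] [310.67368421 350.32631579] [ 0.5175 -0.2537  0.05  ]
side0 45 [ 17  18  39  31 633] [315.74881517 353.80726698] [ 0.5215 -0.2625  0.05  ]
scene0 28 [24 23  4  6 11] [219.63636364 167.45454545] [ 0.5279 -0.247   0.05  ]
scene0 36 [22 22 12  8 74] [221.36486486 167.64864865] [ 0.5257 -0.2433  0.05  ]
scene0 45 [ 21  21  14  13 118] [221.58474576 168.73728814] [ 0.5285 -0.2391  0.05  ]
```

View pics/crop.png

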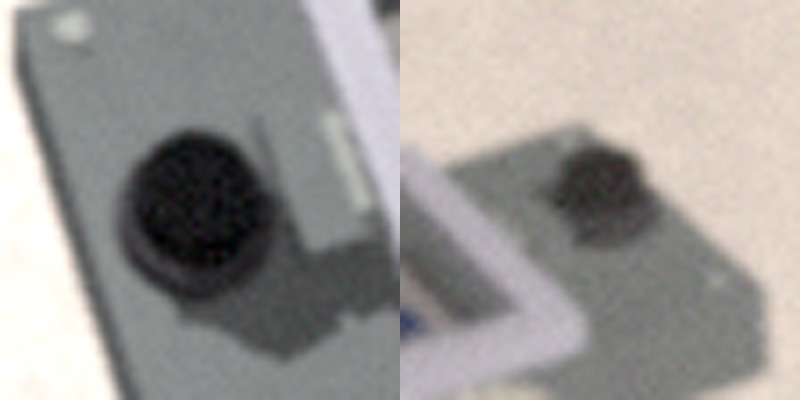

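```bash
python3 - <<'E'
from h import *
s=load('side0');w=load('scene0')
a=onz(s,311,346.9,.056);b=onz(w,222,167.2,.056);print('btn',a.round(4),b.round(4))
o1,d1=ray(s,311,346.9);o2,d2=ray(w,222,167.2)
t=np.linalg.lstsq(np.c_[d1,-d2],o2-o1,rcond=None)[0];print('tri',(o1+d1*t[0]).round(4),(o2+d2*t[1]).round(4))
e=[onz(s,283+x/7.143,320+y/7.143,.034) for x,y in((18,70),(120,390))];print('front edge',np.round(e,4));f=e[1]-e[0]
for n,p in dict(l1=(322,308),l2=(342,376)).items(): print(n,onz(s,*p,.046).round(4))
print('normal ang deg',np.degrees(np.arctan2(-f[0],f[1])))
p=[onz(s,176,181,.056)];print('narrow btn',np.round(p,3))
print('jars',[onz(s,*q,.05).round(3).tolist() for q in((339,286),(240,236),(233,199))])
E
```

```text
btn [ 0.5193 -0.2514  0.056 ] [ 0.5294 -0.2357  0.056 ]
tri [ 0.5217 -0.248   0.0474] [ 0.5208 -0.2473  0.0474]
front edge [[ 0.5041 -0.1958  0.034 ]
 [ 0.4863 -0.2735  0.034 ]]
l1 [ 0.5748 -0.1963  0.046 ]
l2 [ 0.5388 -0.3112  0.046 ]
normal ang deg 167.0652839687996
narrow btn [[0.465 0.206 0.056]]
jars [[0.622, -0.176, 0.05], [0.52, 0.01, 0.05], [0.549, 0.105, 0.05]]
```

drive_tool --moves '[{"linear": [0.43,-0.26,0],"twist": [0,0,0],"jaw": 0},{"linear": [0.43,-0.26,0],"twist": [0,0,0],"jaw": 0},{"linear": [0.43,-0.26,0],"twist": [0,0,0],"jaw": 0},{"linear": [0.43,-0.26,0],"twist": [0,0,0],"jaw": 0},{"linear": [0.43,-0.26,0],"twist": [0,0,0],"jaw": 0},{"linear": [0.43,-0.26,0],"twist": [0,0,0],"jaw": 0},{"linear": [0.43,-0.26,0],"twist": [0,0,0],"jaw": 0},{"linear": [0.43,-0.26,0],"twist": [0,0,0],"jaw": 0}]'

```text
time: 0.95
position: [0.4502, -0.331, 0.2867]
orientation: [-3.111, -0.422, 0.011]
wrist_force: [0.5, -0.8, 0.3]
grip_width: 0.031
```

drive_tool --moves '[{"linear": [0,0,0],"twist": [0,0,0.044],"jaw": 0},{"linear": [0,0,0],"twist": [0,0,0.044],"jaw": 0},{"linear": [0,0,0],"twist": [0,0,0.044],"jaw": 0},{"linear": [0,0,0],"twist": [0,0,0.044],"jaw": 0},{"linear": [0,0,0],"twist": [0,0,0],"jaw": 0},{"linear": [0,0,0],"twist": [0,0,0],"jaw": 0}]'

```text
time: 1.55
position: [0.4573, -0.3192, 0.2853]
orientation: [-3.105, 0.439, 0.011]
wrist_force: [-0.1, 0.2, 0.8]
grip_width: -0.0001
```

```bash
cat >> h.py <<'E'
def rel(P):
    from scipy.spatial.transform import Rotation as R
    s=sensors.state(); M=R.from_rotvec(s['orientation']).as_matrix()
    return (M.T@(np.array(P)-s['position'])).round(4), M.round(3).tolist()
E
python3 - <<'E'
from h import *
s=sensors.state();print(s['time'],s['position'],s['q'].round(2),s['grip_width']);print(rel([.52,-.25,.056]))
snap('wrist','w1');print(proj(load('w1'),[.52,-.25,.056]))
E
```

```text
1.55 [ 0.45729782 -0.31918349  0.28526918] [ 0.83  0.15 -0.3   1.68  0.04  1.33 -1.32] -0.00011352550513023935
(array([ 0.0428, -0.0829,  0.2293]), [[0.961, -0.277, -0.006], [-0.277, -0.961, 0.006], [-0.008, -0.004, -1.0]])
(np.float64(191.2714584832001), np.float64(147.64307517955532))
```

View pics/w1.png

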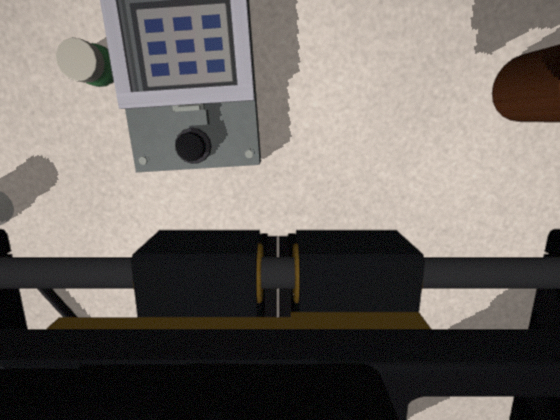

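The wrist view shows the wide case's button at (192,146), and my estimate projects to (191,148), so they agree. The tool's x axis lines up with the case. I'm moving above the button and part of the way down.

drive_tool --moves '[{"linear": [0.2,-0.42,0],"twist": [0,0,0],"jaw": 0},{"linear": [0.2,-0.41,0],"twist": [0,0,0],"jaw": 0},{"linear": [0,0,0.4],"twist": [0,0,0],"jaw": 0},{"linear": [0,0,0.4],"twist": [0,0,0],"jaw": 0},{"linear": [0,0,0.3],"twist": [0,0,0],"jaw": 0},{"linear": [0,0,0],"twist": [0,0,0],"jaw": 0},{"linear": [0,0,0],"twist": [0,0,0],"jaw": 0}]'

```text
time: 2.3
position: [0.5211, -0.2499, 0.1742]
orientation: [-3.109, 0.423, 0.003]
wrist_force: [0.2, -0.6, 0.4]
grip_width: 0.0007
```

```bash
python3 - <<'E'
from h import *
print(rel([.517,-.249,.056]));print(sensors.state()['time'])
c=snap('wrist','w2');d=load('w1');print(onz(d,192,146,.056))
snap('side','s2')
cv2.imwrite('pics/b.png',cv2.resize(np.hstack([c['img'][...,::-1],cv2.imread('pics/s2.png')[180:,180:]] if 0 else [c['img'][60:300,60:460,::-1],cv2.imread('pics/s2.png')[180:420,160:560]]),(800,240)))
E
```

```text
(array([-0.0039,  0.0006,  0.1183]), [[0.964, -0.267, -0.001], [-0.267, -0.964, 0.004], [-0.002, -0.004, -1.0]])
2.3
[ 0.52127749 -0.25120721  0.056     ]
```

View pics/b.png

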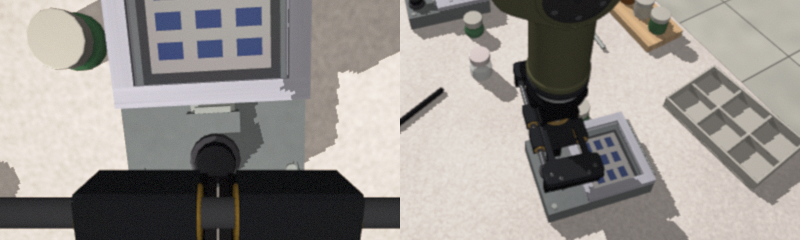

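The wrist crop shows the button just ahead of the finger seam, within about 3 mm sideways and clear of the lid frame. I'm descending close, then pressing in small steps.

drive_tool --moves '[{"linear": [-0.03,0,0.2],"twist": [0,0,0],"jaw": 0},{"linear": [0,0,0.2],"twist": [0,0,0],"jaw": 0},{"linear": [0,0,0],"twist": [0,0,0],"jaw": 0},{"linear": [0,0,0],"twist": [0,0,0],"jaw": 0}]'

```text
time: 2.8
position: [0.5226, -0.2527, 0.1429]
orientation: [3.11, -0.426, 0.02]
wrist_force: [0.6, 0.1, -0.1]
grip_width: 0.0007
```

```bash
python3 - <<'E'
from h import *
s=sensors.state();print(rel([.519,-.251,.056])[0],s['wrist_force'])
c=snap('wrist','w3');print(proj(c,[.519,-.251,.056]),proj(c,[.519,-.251,.044]))
E
```

```text
[-0.005  -0.0007  0.0868] [ 0.58395686  0.1091118  -0.09085319]
(np.float64(275.90445683067253), np.float64(249.4421208671024)) (np.float64(275.98037502877344), np.float64(242.3998365241199))
```

View pics/w3.png

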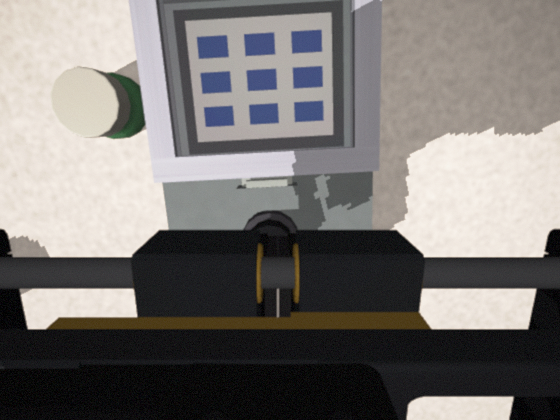

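The collar is centred at about column 271, against 276 predicted, and its row agrees. I'll correct by -2.5 mm in tool y and -6 mm in tool x.

drive_tool --moves '[{"linear": [-0.06,-0.03,0],"twist": [0,0,0],"jaw": 0},{"linear": [0,0,0],"twist": [0,0,0],"jaw": 0},{"linear": [0,0,0.12],"twist": [0,0,0],"jaw": 0},{"linear": [0,0,0],"twist": [0,0,0],"jaw": 0},{"linear": [0,0,0],"twist": [0,0,0],"jaw": 0}]'

```text
time: 3.35
position: [0.5191, -0.2487, 0.1338]
orientation: [3.108, -0.425, 0.028]
wrist_force: [0.9, -0.3, 0.5]
grip_width: 0.0004
```

```bash
python3 - <<'E'
from h import *
print(rel([.518,-.249,.056]),sensors.state()['wrist_force'])
E
```

```text
(array([-0.0024,  0.0004,  0.0778]), [[0.963, -0.269, 0.017], [-0.269, -0.963, -0.007], [0.019, 0.002, -1.0]]) [ 0.89090857 -0.34395848  0.50971543]
```

drive_tool --moves '[{"linear": [-0.02,0,0.08],"twist": [0,0,0],"jaw": 0},{"linear": [0,0,0.05],"twist": [0,0,0],"jaw": 0},{"linear": [0,0,0],"twist": [0,0,0],"jaw": 0}]'

```text
time: 3.65
position: [0.5177, -0.2484, 0.1204]
orientation: [3.107, -0.425, 0.029]
wrist_force: [-0.5, 0.8, 4.6]
grip_width: 0.0003
```

```bash
python3 - <<'E'
from h import *
snap('wrist','w4')
E
```

```text
(no output)
```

View pics/w4.png

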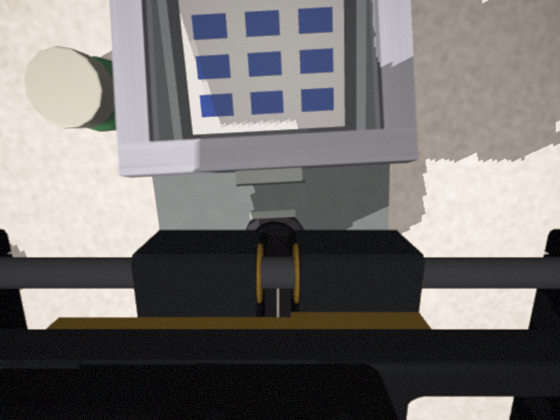

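The lid frame looks wider, has lifted off and shows the catch beneath it, so the lid has been released. I'm withdrawing up and toward the front of the case.

drive_tool --moves '[{"linear": [0,0,-0.1],"twist": [0,0,0],"jaw": 0},{"linear": [-0.2,0,-0.3],"twist": [0,0,0],"jaw": 0},{"linear": [-0.2,0,-0.4],"twist": [0,0,0],"jaw": 0},{"linear": [-0.1,0,-0.4],"twist": [0,0,0],"jaw": 0},{"linear": [0,0,-0.4],"twist": [0,0,0],"jaw": 0},{"linear": [0,0,-0.3],"twist": [0,0,0],"jaw": 0},{"linear": [0,0,0],"twist": [0,0,0],"jaw": 0},{"linear": [0,0,0],"twist": [0,0,0],"jaw": 0},{"linear": [0,0,0],"twist": [0,0,0],"jaw": 0},{"linear": [0,0,0],"twist": [0,0,0],"jaw": 0}]'

```text
time: 4.7
position: [0.4621, -0.2317, 0.3168]
orientation: [3.11, -0.424, 0.023]
wrist_force: [0.1, 0.4, 0.2]
grip_width: 0.0004
```

drive_tool --moves '[{"linear": [0,0,0]},{"linear": [0,0,0]},{"linear": [0,0,0]},{"linear": [0,0,0]},{"linear": [0,0,0]},{"linear": [0,0,0]},{"linear": [0,0,0]},{"linear": [0,0,0]},{"linear": [0,0,0]},{"linear": [0,0,0]}]'

```text
invalid input
```

```bash
python3 - <<'E'
from h import *
a=snap('scene','e1')['img'];b=snap('side','e2')['img'];snap('wrist','e3')
cv2.imwrite('pics/e.png',cv2.resize(np.hstack([a,b])[...,::-1],(800,300)))
E
```

```text
(no output)
```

View pics/e.png

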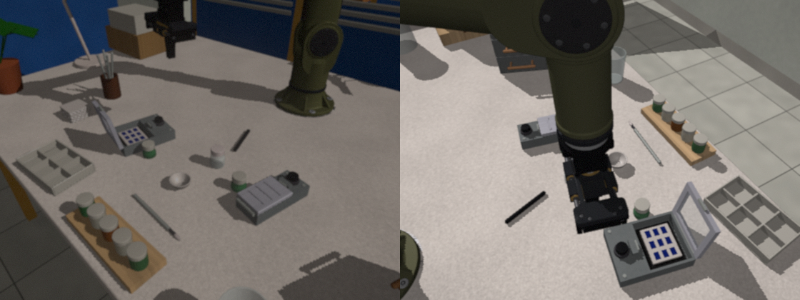

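The wide lid stands open, the narrow lid is shut and the arm is clear. I'll wait for it to settle, then check the angle.

drive_tool --moves '[{"linear": [0,0,0],"twist": [0,0,0],"jaw": 0},{"linear": [0,0,0],"twist": [0,0,0],"jaw": 0},{"linear": [0,0,0],"twist": [0,0,0],"jaw": 0},{"linear": [0,0,0],"twist": [0,0,0],"jaw": 0},{"linear": [0,0,0],"twist": [0,0,0],"jaw": 0},{"linear": [0,0,0],"twist": [0,0,0],"jaw": 0},{"linear": [0,0,0],"twist": [0,0,0],"jaw": 0},{"linear": [0,0,0],"twist": [0,0,0],"jaw": 0},{"linear": [0,0,0],"twist": [0,0,0],"jaw": 0},{"linear": [0,0,0],"twist": [0,0,0],"jaw": 0}]'

```text
time: 5.85
position: [0.4619, -0.2316, 0.3152]
orientation: [3.111, -0.424, 0.019]
wrist_force: [0.4, -0.1, 0.3]
grip_width: 0.0002
```

```bash
python3 - <<'E'
from h import *
a=snap('scene','f1');b=snap('side','f2')
th=np.radians(-15.5);X=np.array([np.cos(th),np.sin(th),0]);Y=np.array([-X[1],X[0],0]);B=np.array([.5195,-.2505,0])
out=[]
for n,c,e,(x0,y0,w) in(('scene',a,'e1',(120,110,140)),('side',b,'e2',(400,230,160))):
    print(n,'diff lid region',cv2.absdiff(c['img'],load(e)['img'])[y0:y0+w,x0:x0+w].mean())
    k=c['img'][y0:y0+w,x0:x0+w,::-1].copy();k=cv2.resize(np.clip(k*1.5,0,255).astype(np.uint8),(400,400),interpolation=cv2.INTER_CUBIC)
    for ang,col in((1.75,(0,0,255)),(1.57,(0,255,255)),(1.4,(0,255,0))):
        for s in(-65,65):
            P=B+X*(.152-.112*np.cos(ang))+Y*s/1000+[0,0,.034+.112*np.sin(ang)]
            u,v=proj(c,P);cv2.circle(k,(int((u-x0)*400/w),int((v-y0)*400/w)),4,col,-1)
    out.append(k)
cv2.imwrite('pics/f.png',np.hstack(out))
E
```

```text
scene diff lid region 1.7083503401360545
side diff lid region 1.1074348958333333
```

View pics/f.png

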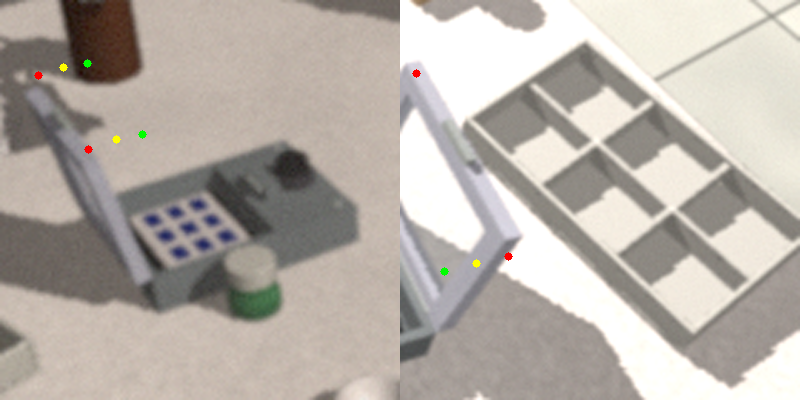

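The lid's top edge lies at the markers for 1.75 rad and has not moved between frames. The button is up.

```bash
python3 -c "
from h import *
print(robot.job_done())"
```

```text
the job is handed in; nothing more can be done
None
```

I pressed the wide case's release button with closed fingertips, and its lid sprang open and is standing there. I then backed off about 60 mm and up about 200 mm, and handed the job in about 6 s into the 32 s limit.

- **Press:** the fingertips went about 5 mm below the button's rest height, with 4.6 N at the wrist. I did not read the joint directly.
- **Wide lid:** in both the scene and side views its top edge lies much closer to the 1.75 rad stop marks than to the 1.57 rad ones. It did not move between pictures about 1 s apart.
- **Button and narrow case:** in the last pictures the button looks back up. The narrow case's lid looked shut in the view taken after the press. I judged both by eye.
- **Clearance:** the wrist force is about zero and nothing is touching the robot.

Two things went wrong along the way, with no effect on the result. The first button estimate was about 2–3 mm off sideways, which I corrected from the wrist camera. One waiting call was refused as invalid input because I left out fields.

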